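# Eject the plate drawer of an unpowered plate reader by its hidden release

### The job

The plate reader has no power, so free its drawer by hand: find the notch hidden in the step along the reader's back edge and press the release pad inside it, so that the drawer springs part of the way out. Then hook a fingertip behind the drawer's front panel and draw the drawer out to its stop, with the plate left seated in it. Do not grip anything: leave the outer face of the front panel and the plate untouched, and leave the things standing around where they are.

Things in the scene. Friction and masses are not known exactly. Their poses are not given: they have to be found in the camera images.
- plate_reader: Low white bench-top plate reader, 130 (x) x 260 (y) x 64 mm (z), fixed. Origin: centre of its underside, on the bench; +x points to its back, away from the robot, +y to its left end, +z up. The drawer front is on its -x side. The white roof reaches from x = -65 to +45 mm; behind it the black back step, x = +45 to +65 mm, runs along the whole back.
- step_left (a point): Left (+y) end of the back step: on its top face, 44 mm above the bench, midway across its 20 mm depth, at x = +55, y = +130 mm in the reader's frame; axes as the reader's. The step is open to the rear; at its front the white wall of the reader rises 20 mm above it.
- step_right (a point): Right (-y) end of the step's top, at x = +55, y = -130 mm. Between the ends, with its centre between y = -35 and +35 mm, the step has a notch 44 mm long in y, as deep as the step in x, open above and behind. Its place varies from unit to unit and must be felt or looked for. At its bottom lies the black release pad, 41 x 17 mm, its top 6 mm below the step's top.
- release_pad (a joint): Travel of the release pad, m: 0 at rest, grows as it is pressed straight down, 0.007 at its stop. A spring presses it back, from 2.4 N at rest to 8 N at the stop. Past about 0.0045 it frees the drawer.
- plate_drawer (a joint): How far the drawer stands out of the reader towards the reader's -x, m: 0 shut (locked by the release), about 0.045 to 0.05 after it has sprung out by itself, 0.085 at its stop. It slides with about 1 N of friction and stays where it is left.
- panel_back_left (a point): Point on the drawer, moving with it: top rear edge of its front panel, 97 mm to the +y of its middle, 58 mm above the bench; axes as the reader's. The panel is 12 mm thick, 248 mm wide and stands from 13 to 58 mm above the bench. Once the drawer is sprung, the 45 mm behind the panel here are free down to the bench; the tray covers only the middle 140 mm.
- panel_back_right (a point): The same point at the other end of the panel, 97 mm to the reader's -y of its middle.
- drawer_face: Outer (-x) skin of the drawer's front panel, 3 mm thick, 244 x 40 mm; it must not be touched. Its origin coincides with the reader's origin when the drawer is shut and moves with the drawer.
- pocket (a point): Centre of the floor of the drawer's plate pocket, 18 mm above the bench; axes as the reader's; moves with the drawer.
- assay_plate: Loose white 96-well plate, 86 x 128 x 30 mm, lying in the drawer's pocket inside the reader, hidden until the drawer comes out. Origin: centre of its underside.
- timer: Bystander: loose white countdown timer, 66 x 66 x 19 mm, lying on the reader's roof (its origin: centre of underside, 64 mm above the bench).
- marker: Bystander: loose laboratory marker, 135 mm long, 13 mm thick, lying left of the reader. Origin: centre of its underside.
- pipette: Bystander: loose pipette lying on its side, 242 mm long, 30 mm high, on the left. Origin: centre of its underside.
- tip_box: Bystander: loose teal tip box, 90 x 124 x 68 mm, to the right of the reader. Origin: centre of its underside.
- cap_a: Bystander: loose orange tube cap, 24 mm across, 14 mm high, left of the reader. Origin: centre of its underside.
- cap_b: Bystander: a second such orange cap, nearer to the robot.

How it is judged:
By the outcome, as a careful person would: the job done as asked, in the order asked, and still so for the second after the job is handed in, with the robot touching nothing.
It also fails if it takes over 64 s, if anything falls off the work surface, if the arm or the gripper's body presses on something with over 40 N, if the wrist force passes 120 N, or if a joint passes its speed limit or range.

### The arm

A 6-joint arm with a two-finger parallel gripper is mounted at the origin on a cart in front of the work surface, level with it; the furniture and walls round the work are solid. World frame = base frame: x ahead of the robot, y to its left, z up, the work surface at z = 0. Lengths are in m, angles in rad, forces in N, time in s.
With the tool pointing down it reaches from about 0.35 to 0.975 m from the base axis. Payload 17.4 kg.
Tool frame: the origin (TCP) lies midway between the tips of the shut fingers; the grasp point (between the pads) lies bot.grasp_offset behind it (bot.grasp_offset is the distance from the TCP to the grasp point, in m); z points along the fingers, y is the direction in which the jaws open and shut (so a half turn about z gives the same grasp; the last joint's range is limited). The gripper opens to 85 mm and grips with 20 to 120 N. Pads are 22 mm wide; open, the fingers measure 114 mm over their backs; the gripper's body (76 mm by 85 mm) begins 54 mm behind the grasp point. The pads swing forward as they close: fully open they stand 13 mm farther back than shut.
Start: joints at [1.082, 0.116, 1.442, -0, 1.584, -0.038], TCP at [0.294, 0.608, 0.231] pointing down, gripper open.
Joint ranges: [-2.83, 2.83], [-0.83, 2.19], [0.07, 2.5], [-1.14, 4.28], [0.01, 3], [-2.97, 2.97]. Speed limits (rad/s): [1.89, 1.89, 2.22, 3.14, 3.14, 3.14].

### API

Orientations are given as a unit quaternion [x, y, z, w].
In Python, from bench import bot, cams, workorder, nets gives the robot as it stands.
- The arm moves only by the tool send_rows, never from a script. Its argument "plan" is a list of rows, each a list of 2 entries, a list of its own where there are three numbers: the shift along the tool's x, y, z each as a share of 2 cm, from -1 to 1, then the turn, a rotation vector about the tool's x, y, z each as a share of 8 degrees, from -1 to 1. In form: [[[tx, ty, tz], [wx, wy, wz]], ...]. A call has 1 to 20 rows; each row shifts and turns the commanded pose from where the row before left it, along the tool's axes as they then stand; what a row does not reach is not made up. A row lasts 1/10 s, in which the tool goes at most 50 mm and 8.59 degrees, less where a joint would pass 70% of its speed; a pose out of reach is approached as far as the arm can. A call with a number of a shift or a turn outside -1 to 1 is refused whole. A call with a gripper value outside its range is refused whole. "grip" is the opening, from 0 (shut) to 1 (fully open), set as the call begins (left out, the last holds). The fingers move at their own pace and stop on an object; "squeeze" is the grip in N (left out, the last holds). Time passes only in rows, so rows that do not move let the fingers close. It gives the time, the measured TCP pose, the force and the opening at its end, in the units of the state.
- bot.observe(): the state, without advancing time (a new reading comes with each control period).
- cams.camera(name): name is "side" or "top"; returns the picture (480x640x3 uint8, red, green, blue); there is no depth.
- cams.camera_params(name): a dict with "fx", "fy", "cx", "cy" (pixels), "distortion" ([k1, k2, p1, p2, k3] as OpenCV has them; the pictures are not rectified), "cam_to_world" (4x4, takes a point from camera to world coordinates). Camera axes: x right, y up, looking along -z (the intrinsics and any distortion apply to the point x, -y, -z); pixel columns grow to the right and rows downward; lengths in m; the calibration is good to about 2 mm. A picture is of the moment at which its call begins. camera_params takes no time and is no camera call.
- workorder.job_done(): hands the job in, once; it reports no verdict.
Trained networks look in the newest picture that a camera, given by its name, has taken for a name from the list of things; names that differ only in an ending like _2 or _b are one class to them, and where a whole thing is asked for, a point or a joint stands for the part that bears it (a point fixed in the world has none). Each returns a list of dicts, best first, with "p" (0 to 1); they miss things now and then, are a little off and sometimes report something else, mostly with a low value. They report only what shows in the picture. A call takes as long as a camera call.
- nets.outline_of(label, camera): "pixels" (480x640 bool, what is visible of it) and "pixel" ([column, row] in pixels, amid what is visible of it).
- nets.tip_of(label, camera): "pixel" ([column, row] in pixels: a listed point, or the origin of a listed thing).
The state is a dict: "time": time; "joint_pos": joint angles; "joint_velocities": joint speeds; "joint_efforts": joint torques, N m; "position": TCP position; "tool_rot": TCP orientation; "contact_force": force on the tool from outside, world axes, zero at the start; "wrist_torque": the same for the moment, N m; "opening": finger opening in m.
Only numpy, scipy, OpenCV 4.12 (cv2) and the standard library are available. Lean on these libraries where they do the work, as an engineer would, in place of code of your own. Each camera call takes 0.05 s, during which the arm holds its last target. There are 200 camera calls.

## Working session

There is one attempt and no reset: what is moved stays moved. The work goes in short steps, Python scripts to look and compute and a tool call to move; the robot and the scene stay as the last step left them, time stands still between calls to the robot, and variables do not carry over. Pictures are saved under pics/ and viewed, about 8 in all and at most 12, crops included, and the job is handed in when it is done.

Besides the shell and the picture viewer there is one more tool, called after "Emit:" in YAML: its name, and indented under it one key for each argument. send_rows: Moves the arm, as the interface text tells. Shift numbers are shares of 2 cm and turn numbers shares of 8 degrees, none past 1 either way. Its arguments: {"type":"object","properties":{"plan":{"type":"array"},"grip":{"type":"number"},"squeeze":{"type":"number"}},"required":["plan"]}

```bash
ls; mkdir -p pics; cat > h.py <<'E'
import numpy as np, cv2
from bench import bot, cams, workorder, nets
def snap(n,f):
    im=cams.camera(n); cv2.imwrite(f'pics/{f}.png',im[:,:,::-1]); return im
def K(n):
    p=cams.camera_params(n); return p,np.array([[p['fx'],0,p['cx']],[0,p['fy'],p['cy']],[0,0,1]]),np.array(p['distortion'],float),np.array(p['cam_to_world'])
def ray(n,px):
    p,k,d,T=K(n); u=cv2.undistortPoints(np.array([[px]],float),k,d)[0,0]
    return T[:3,3],T[:3,:3]@np.array([u[0],-u[1],-1])
def at_z(n,px,z):
    o,r=ray(n,px); return o+r*(z-o[2])/r[2]
def proj(n,P):
    p,k,d,T=K(n); c=(np.atleast_2d(P)-T[:3,3])@T[:3,:3]; c=c*[1,-1,-1]
    return cv2.projectPoints(c,np.zeros(3),np.zeros(3),k,d)[0][:,0]
E
python3 - <<'E'
from h import *
s=bot.observe(); print(s['position'],s['tool_rot'],s['opening'],s['time'])
for n in('top','side'):
    snap(n,n+'0'); print(n,K(n)[3].round(2).tolist(),K(n)[1][0,0])
    for l,z in dict(plate_reader=0,step_left=.044,step_right=.044,panel_back_left=.058,panel_back_right=.058,timer=.064,marker=0,pipette=0,tip_box=0,cap_a=0,release_pad=.038).items():
        for r in nets.tip_of(l,n)[:2]: print(l,round(r['p'],2),np.round(r['pixel']),at_z(n,r['pixel'],z).round(3))
E
```

```text
pics
[0.29399499 0.60739875 0.23056054] [ 2.23486032e-01  9.74706964e-01 -5.51551516e-04 -1.53082995e-04] 0.08566258001372518 0.0
top [[0.02, 1.0, -0.09, 0.37], [-1.0, 0.02, -0.0, -0.02], [-0.0, 0.09, 1.0, 1.63], [0.0, 0.0, 0.0, 1.0]] 567.6599825038551
step_left 0.69 [290. 202.] [0.611 0.071 0.044]
step_right 0.62 [379. 188.] [ 0.656 -0.179  0.044]
panel_back_right 0.62 [376. 232.] [ 0.528 -0.17   0.058]
timer 0.61 [351. 217.] [ 0.568 -0.101  0.064]
marker 0.75 [233. 254.] [0.464 0.235 0.   ]
pipette 0.77 [200. 208.] [0.599 0.335 0.   ]
tip_box 0.91 [447. 256.] [ 0.469 -0.383  0.   ]
cap_a 0.62 [246. 293.] [0.352 0.196 0.   ]
cap_a 0.58 [310. 241.] [0.505 0.014 0.   ]Traceback (most recent call last):
  File "<stdin>", line 6, in <module>
ValueError: it knows: assay_plate, cap, drawer_face, marker, panel_back_left, panel_back_right, pipette, plate_reader, pocket, step_left, step_right, timer, tip_box
```

```bash
python3 - <<'E'
from h import *
im=cv2.imread('pics/top0.png'); cv2.imwrite('pics/top0c.png',cv2.resize(im[150:330,180:480],None,fx=2.66,fy=2.66,interpolation=cv2.INTER_CUBIC))
n='side'
snap(n,n+'0'); print(n,K(n)[3].round(2).tolist(),K(n)[1][0,0])
for l,z in dict(plate_reader=0,step_left=.044,step_right=.044,panel_back_left=.058,panel_back_right=.058,timer=.064,marker=0,pipette=0,tip_box=0,cap=0).items():
        for r in nets.tip_of(l,n)[:2]: print(l,round(r['p'],2),np.round(r['pixel']),at_z(n,r['pixel'],z).round(3))
E
```

```text
side [[-1.0, -0.0, 0.0, 0.52], [0.0, -0.6, 0.8, 0.89], [-0.0, 0.8, 0.6, 0.76], [0.0, 0.0, 0.0, 1.0]] 534.5452770384762
plate_reader 0.6 [295. 260.] [ 0.583 -0.066  0.   ]
step_left 0.97 [278. 284.] [0.611 0.07  0.044]
step_right 0.87 [270. 213.] [ 0.647 -0.191  0.044]
panel_back_left 0.81 [333. 261.] [0.498 0.012 0.058]
panel_back_right 0.93 [313. 215.] [ 0.544 -0.163  0.058]
panel_back_right 0.45 [415. 350.] [0.361 0.26  0.058]
timer 0.68 [298. 228.] [ 0.577 -0.098  0.064]
marker 0.98 [350. 363.] [0.471 0.239 0.   ]
marker 0.21 [281. 404.] [0.591 0.328 0.   ]
pipette 0.87 [280. 406.] [0.594 0.331 0.   ]
pipette 0.7 [280. 284.] [0.612 0.019 0.   ]
tip_box 0.95 [339. 184.] [ 0.474 -0.404  0.   ]
cap 0.72 [416. 348.] [0.345 0.203 0.   ]
```

View pics/top0c.png

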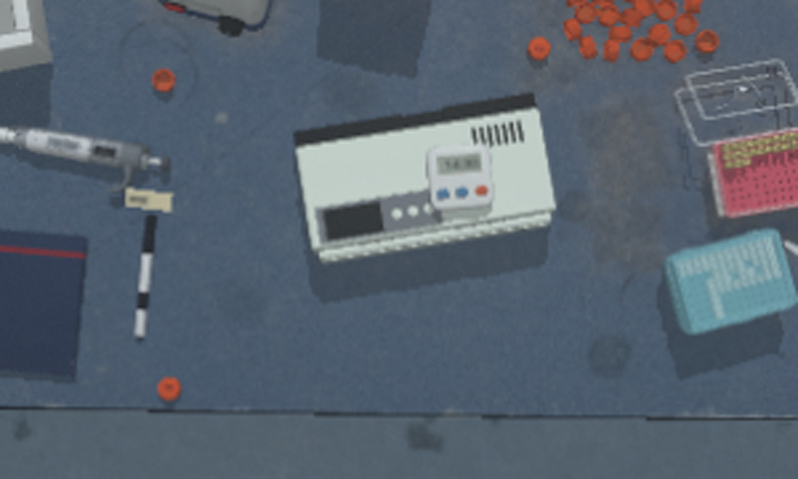

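View pics/side0.png

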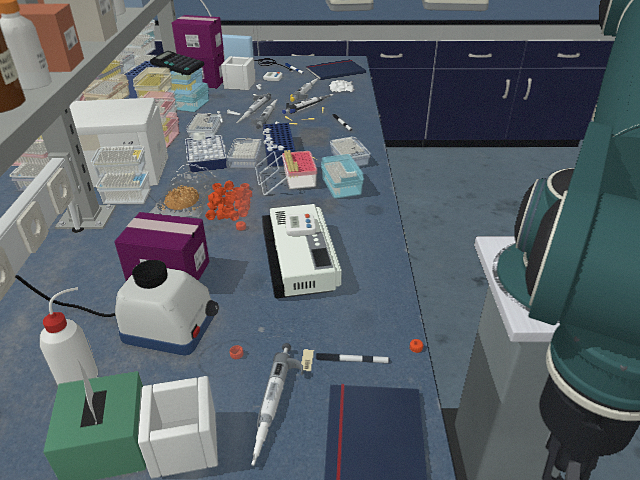

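The pictures show the reader standing yawed about +9° (top crop, back step on the upper edge from (296,138) to (535,100)). The timer is on the roof's right half, and the caps and marker are to the left. Next I'll refine the pose and enhance the step to look for the notch.

```bash
cat >> h.py <<'E'
R=lambda q,P: np.array([q[0],q[1],0])+np.atleast_2d(P)@np.array([[np.cos(q[2]),-np.sin(q[2]),0],[np.sin(q[2]),np.cos(q[2]),0],[0,0,1]]).T
E
cat > fit.py <<'E'
from h import *
from scipy.optimize import minimize
pts=np.array([[sx,sy,z] for sy in(-.13,.13) for sx,z in((-.065,0),(-.065,.064),(.045,.064),(.065,.044),(.065,0))])
masks={}
for n in('top','side'):
    cams.camera(n); r=nets.outline_of('plate_reader',n); print(n,r[0]['p'],r[0]['pixels'].sum()); m=r[0]['pixels'].astype(np.uint8)
    t=nets.outline_of('timer',n)
    if t: m|=t[0]['pixels'].astype(np.uint8)
    masks[n]=m
def sil(n,q):
    h=cv2.convexHull(proj(n,R(q,pts)).astype(np.float32)); m=np.zeros((480*4,640*4),np.uint8)
    cv2.fillConvexPoly(m,np.round((h+.5)*4).astype(int),255); return cv2.resize(m,(640,480),interpolation=cv2.INTER_AREA)/255.
def cost(q,ns=('top','side')): return sum(np.abs(sil(n,q)-masks[n]).sum() for n in ns)
q0=np.array([.576,-.066,.15])
for ns in (('top',),('side',),('top','side')):
    r=minimize(cost,q0,(ns,),'Nelder-Mead',options=dict(initial_simplex=q0+np.array([[0,0,0],[.01,0,0],[0,.01,0],[0,0,.05]]),maxiter=200)); print(ns,r.x.round(4),r.fun)
q=r.x; np.save('q.npy',q)
a=[[-.065,-.13,.064],[-.065,.13,.064],[.045,.13,.064],[.045,-.13,.064]]; b=[[.045,.13,.044],[.065,.13,.044],[.065,-.13,.044],[.045,-.13,.044]]
out=[]
for n,(c,rr,w,h) in dict(top=(280,175,120,80),side=(250,195,100,110)).items():
    im=cv2.imread(f'pics/{n}0.png')[rr:rr+h,c:c+w]; s=4
    g=np.clip(255*(im/255.)**.5*1.0,0,255).astype(np.uint8)
    dark=np.clip((im.astype(float)-10)*5,0,255).astype(np.uint8)
    A,B=[cv2.resize(x,None,fx=s,fy=s,interpolation=cv2.INTER_CUBIC) for x in(g,dark)]
    for f in(a,b): cv2.polylines(A,[np.round((proj(n,R(q,f))-[c,rr]+.5)*s).astype(int)],True,(0,0,255),1)
    o=np.hstack([A,B]); out.append(o[:,:800])
    cv2.imwrite(f'pics/{n}1.png',out[-1])
print(bot.grasp_offset)
for l in('step_left','step_right'):
  print(l,R(q,[.055,.13 if 'left' in l else -.13,.044]).round(4))
E
python3 fit.py
```

```text
top 0.83 3940
side 0.91 4666
('top',) [ 0.5689 -0.0672  0.1749] 362.06274509803916
('side',) [ 0.5749 -0.0787  0.1712] 1299.4980392156863
('top', 'side') [ 0.5717 -0.0671  0.1673] 1805.3529411764705
0.0187
step_left [[0.6043 0.0702 0.044 ]]
step_right [[ 0.6476 -0.1861  0.044 ]]
```

```bash
python3 - <<'E'
import cv2,numpy as np
a,b=[cv2.imread(f'pics/{n}1.png') for n in('top','side')]
a=cv2.resize(a,(800,int(a.shape[0]*800/a.shape[1]))); b=cv2.resize(b,None,fx=.7,fy=.7)
h=np.zeros((a.shape[0]+b.shape[0],800,3),np.uint8); h[:a.shape[0]]=a; h[a.shape[0]:,:b.shape[1]]=b; print(h.shape); cv2.imwrite('pics/ov1.png',h[:600])
E
```

```text
(628, 800, 3)
```

View pics/ov1.png

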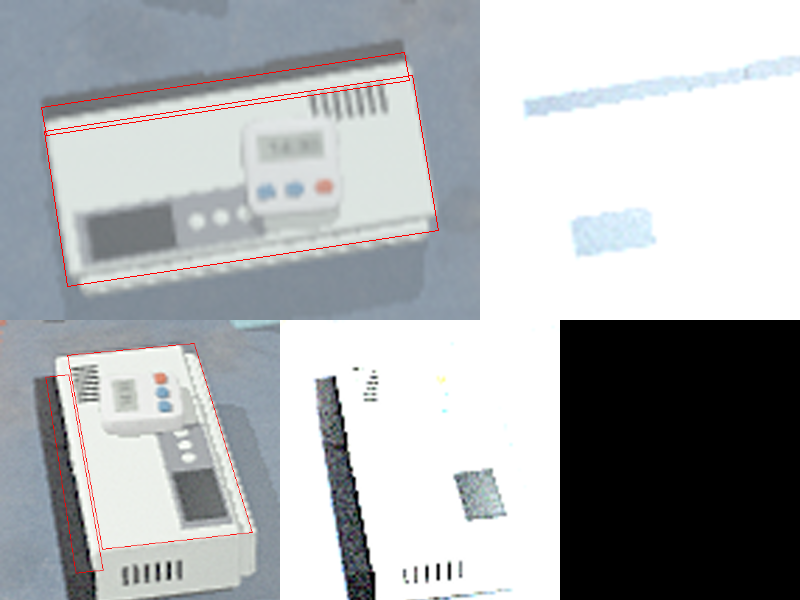

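```bash
cat > fit2.py <<'E'
from h import *
from scipy.optimize import least_squares
im=cv2.imread('pics/top0.png').astype(float).mean(2)
def cross(v,lev,up):   # subpixel first crossing
    for i in range(len(v)-1):
        if (v[i]<lev<=v[i+1]) if up else (v[i]>=lev>v[i+1]): return i+(lev-v[i])/(v[i+1]-v[i])
E={'rear':[], 'wall':[], 'L':[], 'R':[]}
for c in range(296,377,2):
    r0=int(201-(c-290)*15.5/90); v=im[r0-6:r0+14,c]
    k=int(np.argmin(v[:12])); bench=np.median(v[:3]); dark=v[k]; white=v[-3:].mean()
    a=cross(v[:k+1],(bench+dark)/2,False); b=cross(v[k:],(white+dark)/2,True)
    if a is not None: E['rear'].append((c,r0-6+a))
    if b is not None: E['wall'].append((c,r0-6+k+b))
for r in range(210,238,2):
    v=im[r,285:305]; a=cross(v,(v[:3].mean()+v[-5:].max())/2,True)
    if a is not None: E['L'].append((285+a,r))
for r in range(196,228,2):
    v=im[r,376:398]; a=cross(v,(v[:3].mean()+v[-3:].mean())/2,False)
    if a is not None: E['R'].append((376+a,r))
line=dict(rear=([.065,-.13,.044],[.065,.13,.044]),wall=([.045,-.13,.064],[.045,.13,.064]),L=([-.065,.13,.064],[.045,.13,.064]),R=([-.065,-.13,.064],[.045,-.13,.064]))
def res(q,split=False):
    o={}
    for k,l in line.items():
        a,b=proj('top',R(q,np.array(l))); d=(b-a)/np.linalg.norm(b-a); p=np.array(E[k])-a; o[k]=p[:,0]*d[1]-p[:,1]*d[0]
    # same weight per edge; nets' step points from the side camera
    if split: return o
    s=proj('side',R(q,[[.055,.13,.044],[.055,-.13,.044]]))-[[278,284],[270,213]]
    return np.concatenate([v/np.sqrt(len(v))*3 for v in o.values()]+[s.ravel()*.7])
r=least_squares(res,[.575,-.066,.15],loss='soft_l1'); q=r.x; print(q.round(4),{k:(v.mean().round(2),v.std().round(2)) for k,v in res(q,True).items()})
print((proj('side',R(q,[[.055,.13,.044],[.055,-.13,.044]]))-[[278,284],[270,213]]).round(1))
np.save('q.npy',q)
# unwarp the step from both cameras: reader y across, x down
for n in('top','side'):
    src=cv2.imread(f'pics/{n}0.png'); ys=np.linspace(.14,-.14,800); xs=np.linspace(.075,.035,114)
    Y,X=np.meshgrid(ys,xs); P=proj(n,R(q,np.stack([X,Y,0*X+.044],-1).reshape(-1,3))).reshape(114,800,2).astype(np.float32)
    w=cv2.remap(src,P[...,0],P[...,1],cv2.INTER_CUBIC); w=np.clip((w.astype(float)-15)*4,0,255).astype(np.uint8)
    for y in np.arange(-.13,.14,.02): cv2.line(w,(int((.14-y)/.28*800),0),(int((.14-y)/.28*800),6),(0,0,255),1)
    cv2.imwrite(f'pics/w_{n}.png',w)
cv2.imwrite('pics/w.png',np.vstack([cv2.imread(f'pics/w_{n}.png') for n in('top','side')]))
E
python3 fit2.py
```

```text
[ 0.5796 -0.0669  0.1765] {'rear': (np.float64(0.11), np.float64(0.36)), 'wall': (np.float64(-0.2), np.float64(0.34)), 'L': (np.float64(-0.26), np.float64(0.27)), 'R': (np.float64(0.3), np.float64(0.11))}
[[ 0.2  0.4]
 [-3.8  1.5]]
```

View pics/w.png

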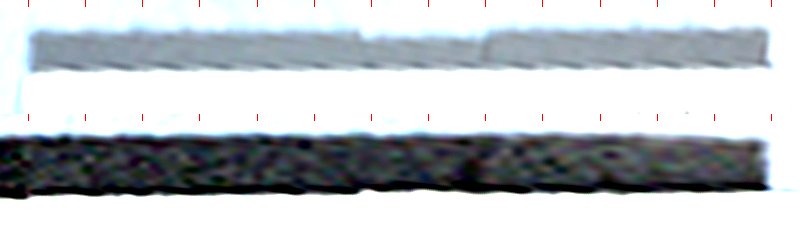

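The rectified step from the top camera shows the notch clearly, with a setback from column 362 to 487. That puts it at reader y = +13 to −30 mm, 44 mm long, with its centre at −8.6 mm. The side view agrees, with an edge near column 475. Next I'll plan the approach above it.

```bash
cat >> h.py <<'E'
from scipy.spatial.transform import Rotation as Ro
def togo(P,yaw=None):
    s=bot.observe(); A=Ro.from_quat(s['tool_rot']); d=A.inv().apply(np.array(P)-s['position'])
    q=np.load('q.npy'); T=Ro.from_matrix(np.array([[-np.cos(q[2]),-np.sin(q[2]),0],[-np.sin(q[2]),np.cos(q[2]),0],[0,0,-1]]).T)
    T=Ro.from_matrix(np.stack([[-np.cos(q[2]),-np.sin(q[2]),0],[-np.sin(q[2]),np.cos(q[2]),0],[0,0,-1]],1))
    print('tool y',A.as_matrix()[:,1].round(3),'turn deg',np.degrees((A.inv()*T).as_rotvec()).round(2),'/8:',(np.degrees((A.inv()*T).as_rotvec())/8).round(3))
    print('shift now-axes /2cm',(d/.02).round(3),' in target axes /2cm',(T.inv().apply(np.array(P)-s['position'])/.02).round(3))
def rd(P):
    q=np.load('q.npy'); d=np.array(P)-[q[0],q[1],0]; return Ro.from_euler('z',-q[2]).apply(d)
E
python3 - <<'E'
from h import *
q=np.load('q.npy'); P=R(q,[.0585,-.0086,.12])[0]; print(P.round(4)); togo(P)
for p in([205,270],[212,308],[240,226]): print(at_z('side',p,0).round(3))
E
```

```text
[ 0.6387 -0.0651  0.12  ]
tool y [0.436 0.9   0.   ] turn deg [  0.    -0.   -35.94] /8: [ 0.    -0.    -4.493]
shift now-axes /2cm [-30.162 -22.767   5.565]  in target axes /2cm [-11.057 -36.136   5.566]
[ 0.783 -0.029  0.   ]
[0.747 0.093 0.   ]
[ 0.726 -0.2    0.   ]
```

Emit:
send_rows:
  plan:
    - [[0,0,0],[0,0,-0.9]]
    - [[0,0,0],[0,0,-0.9]]
    - [[0,0,0],[0,0,-0.9]]
    - [[0,0,0],[0,0,-0.9]]
    - [[0,0,0],[0,0,-0.9]]
    - [[-0.3,-1,0],[0,0,0]]
    - [[-0.3,-1,0],[0,0,0]]
    - [[-0.3,-1,0],[0,0,0]]
    - [[-0.3,-1,0],[0,0,0]]
    - [[-0.3,-1,0],[0,0,0]]
    - [[-0.3,-1,0],[0,0,0]]
    - [[-0.3,-1,0],[0,0,0]]
    - [[-0.3,-1,0],[0,0,0]]
    - [[-0.3,-1,0],[0,0,0]]
    - [[-0.3,-1,0],[0,0,0]]
    - [[-0.3,-1,0],[0,0,0]]
    - [[-0.3,-1,0],[0,0,0]]
    - [[-0.3,-1,0],[0,0,0]]
    - [[-0.3,-1,0],[0,0,0]]
    - [[-0.3,-1,0],[0,0,0]]
  grip: 0

```text
time: 3.4
position: [0.4361, 0.3263, 0.2314]
tool_rot: [-0.088, 0.996, 0.0, 0.0]
contact_force: [1.0, 0.0, 0.1]
opening: 0.0001
```

Emit:
send_rows:
  plan:
    - [[-0.3,-1,0],[0,0,0]]
    - [[-0.3,-1,0],[0,0,0]]
    - [[-0.3,-1,0],[0,0,0]]
    - [[-0.3,-1,0],[0,0,0]]
    - [[-0.3,-1,0],[0,0,0]]
    - [[-0.3,-1,0],[0,0,0]]
    - [[-0.3,-1,0],[0,0,0]]
    - [[-0.3,-1,0],[0,0,0]]
    - [[-0.3,-1,0],[0,0,0]]
    - [[-0.3,-1,0],[0,0,0]]
    - [[-0.3,-1,0],[0,0,0]]
    - [[-0.3,-1,0],[0,0,0]]
    - [[-0.3,-1,0],[0,0,0]]
    - [[-0.3,-1,0],[0,0,0]]
    - [[-0.3,-1,0],[0,0,0]]
    - [[-0.3,-1,0],[0,0,0]]
    - [[-0.3,-1,0],[0,0,0]]
    - [[-0.3,-1,0],[0,0,0]]
    - [[-0.3,-1,0],[0,0,0]]
    - [[0,0,0],[0,0,0]]

```text
time: 5.4
position: [0.6153, -0.0284, 0.2311]
tool_rot: [-0.087, 0.996, -0.0, -0.0]
contact_force: [-0.0, 0.1, 0.7]
opening: 0.0
```

```bash
python3 - <<'E'
from h import *
q=np.load('q.npy'); P=R(q,[.0585,-.0086,.07])[0]; togo(P); s=bot.observe(); print(s['position'],s['contact_force'],s['opening'],s['time'])
E
```

```text
tool y [-0.174  0.985 -0.   ] turn deg [-0.02 -0.02 -0.08] /8: [-0.003 -0.002 -0.01 ]
shift now-axes /2cm [-0.833 -2.008  8.055]  in target axes /2cm [-0.828 -2.012  8.055]
[ 0.61533152 -0.02839029  0.23109122] [-0.04801294  0.14623497  0.70947685] 5.103646965029316e-06 5.4
```

Emit:
send_rows:
  plan:
    - [[-0.4,-1,0],[0,0,0]]
    - [[-0.43,-1,0],[0,0,0]]
    - [[0,0,1],[0,0,0]]
    - [[0,0,1],[0,0,0]]
    - [[0,0,1],[0,0,0]]
    - [[0,0,1],[0,0,0]]
    - [[0,0,1],[0,0,0]]
    - [[0,0,1],[0,0,0]]
    - [[0,0,1],[0,0,0]]
    - [[0,0,1],[0,0,0]]
    - [[0,0,0],[0,0,0]]
    - [[0,0,0],[0,0,0]]

```text
time: 6.6
position: [0.6387, -0.0627, 0.0716]
tool_rot: [-0.089, 0.996, 0.0, -0.0]
contact_force: [-0.1, -0.0, 0.8]
opening: -0.0001
```

```bash
python3 - <<'E'
from h import *
q=np.load('q.npy'); togo(R(q,[.0585,-.0086,.044])[0]); s=bot.observe(); print(s['position'],rd(s['position']),s['contact_force'])
im=snap('side','side2')[:,:,::-1][170:330,200:400]; im=cv2.resize(im,None,fx=3.6,fy=3.6,interpolation=cv2.INTER_CUBIC); im=np.clip((im/255.)**.5*255,0,255).astype(np.uint8)
p=(proj('side',s['position'])[0]-[200,170]+.5)*3.6; print(p); cv2.imwrite('pics/side2c.png',im)
E
```

```text
tool y [-0.176  0.984  0.   ] turn deg [ 0.   -0.02  0.05] /8: [ 0.    -0.002  0.006]
shift now-axes /2cm [ 0.022 -0.119  1.381]  in target axes /2cm [ 0.022 -0.119  1.381]
[ 0.63871801 -0.06267181  0.07162497] [ 0.05894625 -0.00621812  0.07162497] [-0.14849144 -0.04569581  0.83751995]
[249.60552507 235.58758403]
```

View pics/side2c.png

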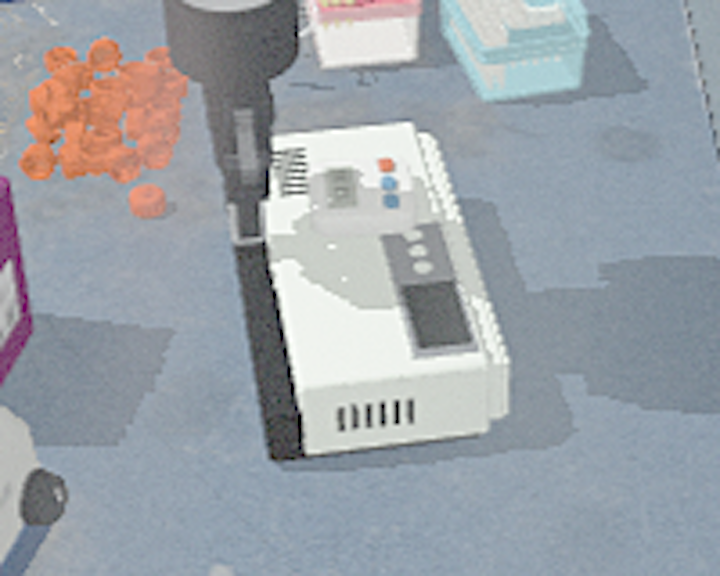

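The fingertip (about (248,238)) stands above the step, just behind the white wall. I'll descend to 42 mm, 2 mm below the step top, to check that it enters the notch.

Emit:
send_rows:
  plan:
    - [[0,-0.12,0.3],[0,0,0]]
    - [[0,0,0.4],[0,0,0]]
    - [[0,0,0.4],[0,0,0]]
    - [[0,0,0.2],[0,0,0]]
    - [[0,0,0.2],[0,0,0]]
    - [[0,0,0],[0,0,0]]
    - [[0,0,0],[0,0,0]]

```text
time: 7.35
position: [0.6389, -0.0645, 0.0414]
tool_rot: [-0.089, 0.996, -0.0, 0.0]
contact_force: [0.7, 0.7, 0.6]
opening: -0.0001
```

Emit:
send_rows:
  plan:
    - [[0,0,0.1],[0,0,0]]
    - [[0,0,0.1],[0,0,0]]
    - [[0,0,0.1],[0,0,0]]
    - [[0,0,0.1],[0,0,0]]
    - [[0,0,0],[0,0,0]]
    - [[0,0,0],[0,0,0]]

```text
time: 7.95
position: [0.6391, -0.0645, 0.0338]
tool_rot: [-0.089, 0.996, -0.0, 0.0]
contact_force: [0.3, 0.6, 5.8]
opening: 0.0001
```

Emit:
send_rows:
  plan:
    - [[0,0,0.05],[0,0,0]]
    - [[0,0,0.05],[0,0,0]]
    - [[0,0,0],[0,0,0]]
    - [[0,0,0],[0,0,0]]
    - [[0,0,0],[0,0,0]]
    - [[0,0,0],[0,0,0]]
    - [[0,0,0],[0,0,0]]

```text
time: 8.65
position: [0.6392, -0.0645, 0.032]
tool_rot: [-0.089, 0.996, -0.0, 0.001]
contact_force: [-0.6, -0.3, 6.3]
opening: 0.0001
```

```bash
python3 - <<'E'
from h import *
q=np.load('q.npy')
im=snap('side','side3')[:,:,::-1][170:330,200:400]; im=cv2.resize(im,None,fx=3,fy=3,interpolation=cv2.INTER_CUBIC)
im2=snap('top','top3')[:,:,::-1][170:290,270:420]; im2=cv2.resize(im2,(600,480),interpolation=cv2.INTER_CUBIC)
cv2.imwrite('pics/c3.png',np.hstack([im[:,200:],im2[:,100:500]]))
for n in('top','side'):
  for l,z in dict(panel_back_left=.058,panel_back_right=.058,drawer_face=0,pocket=.018,assay_plate=.018).items():
    for r in nets.tip_of(l,n)[:2]: print(n,l,round(r['p'],2),np.round(r['pixel']),rd(at_z(n,r['pixel'],z)).round(4))
E
```

```text
top panel_back_right 0.76 [379. 251.] [-0.1207 -0.0923  0.058 ]
top panel_back_right 0.23 [338. 218.] [-0.0114  0.0061  0.058 ]
side panel_back_left 0.87 [358. 261.] [-0.1172  0.1027  0.058 ]
side panel_back_right 0.86 [334. 212.] [-0.1045 -0.0892  0.058 ]
side drawer_face 0.44 [236. 355.] [0.1505 0.2635 0.    ]
side assay_plate 0.75 [324. 251.] [-0.0622  0.0032  0.018 ]
```

View pics/c3.png

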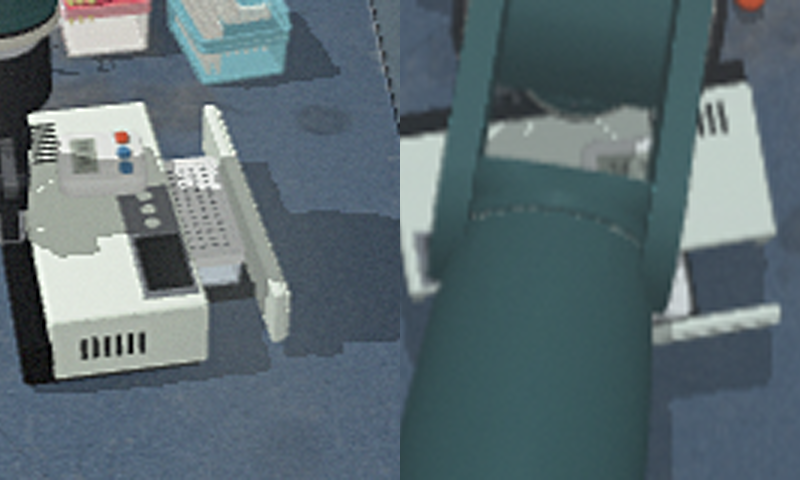

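The drawer has sprung: in the side view the panel stands clear of the reader, with the plate in the tray and the gap visible at the left end near (235,290). I'll lift and move over the left gap.

Emit:
send_rows:
  plan:
    - [[0,0,-0.5],[0,0,0]]
    - [[0,0,-1],[0,0,0]]
    - [[0,0,-1],[0,0,0]]
    - [[0,0,-1],[0,0,0]]
    - [[0,0,-1],[0,0,0]]
    - [[0,0,-0.5],[0,0,0]]
    - [[0.92,0.66,0],[0,0,0]]
    - [[0.92,0.66,0],[0,0,0]]
    - [[0.92,0.66,0],[0,0,0]]
    - [[0.92,0.66,0],[0,0,0]]
    - [[0.92,0.66,0],[0,0,0]]
    - [[0.92,0.66,0],[0,0,0]]
    - [[0.92,0.66,0],[0,0,0]]
    - [[0.92,0.66,0],[0,0,0]]
    - [[0,0,0],[0,0,0]]
    - [[0,0,0],[0,0,0]]

```text
time: 10.85
position: [0.4753, 0.0135, 0.1314]
tool_rot: [-0.089, 0.996, -0.0, 0.0]
contact_force: [-0.2, 0.0, -0.5]
opening: 0.0001
```

```bash
python3 - <<'E'
from h import *
q=np.load('q.npy'); s=bot.observe(); print(rd(s['position']).round(4)); togo(R(q,[-.089,.097,.07])[0])
n='side'; im=snap(n,'side4')
for l in('panel_back_left','panel_back_right'):
    for r in nets.tip_of(l,n)[:1]: print(l,r['p'],rd(at_z(n,r['pixel'],.058)).round(4))
s=3.6;c,r0=230,170
g=cv2.resize(np.ascontiguousarray(im[:,:,::-1][170:330,c:c+200]),None,fx=s,fy=s,interpolation=cv2.INTER_CUBIC)
for x,col in((-.11,(0,0,255)),(-.115,(255,0,0))):
    cv2.polylines(g,[np.round((proj(n,R(q,[[x,-.124,.058],[x,.124,.058]]))-[c,r0]+.5)*s).astype(int)],False,col,1)
cv2.polylines(g,[np.round((proj(n,R(q,[[-.065,-.13,.064],[-.065,.13,.064],[.045,.13,.064],[.045,-.13,.064]]))-[c,r0]+.5)*s).astype(int)],True,(0,200,0),1)
cv2.imwrite('pics/c4.png',g)
E
```

```text
[-0.0886  0.0974  0.1314]
tool y [-0.177  0.984 -0.   ] turn deg [-0.01  0.03  0.08] /8: [-0.001  0.003  0.01 ]
shift now-axes /2cm [ 0.021 -0.021  3.072]  in target axes /2cm [ 0.02  -0.021  3.072]
panel_back_left 0.89 [-0.1154  0.0993  0.058 ]
panel_back_right 0.86 [-0.1045 -0.0994  0.058 ]
```

View pics/c4.png

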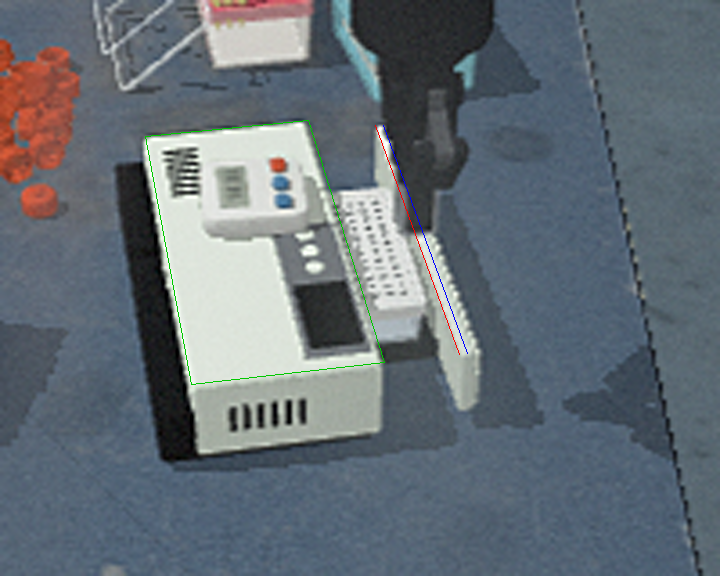

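The overlay fits: the roof outline is exact, and the panel's rear top edge lies between the x = −110 and −115 lines. The tool is centred over the gap at x = −88.6, so I'll descend.

Emit:
send_rows:
  plan:
    - [[0,0,0.8],[0,0,0]]
    - [[0,0,0.8],[0,0,0]]
    - [[0,0,0.8],[0,0,0]]
    - [[0,0,0.6],[0,0,0]]
    - [[0,0,0.5],[0,0,0]]
    - [[0,0,0.5],[0,0,0]]
    - [[0,0,0.4],[0,0,0]]
    - [[0,0,0.3],[0,0,0]]
    - [[0,0,0],[0,0,0]]
    - [[0,0,0],[0,0,0]]

```text
time: 12.0
position: [0.4754, 0.0134, 0.0376]
tool_rot: [-0.089, 0.996, -0.0, 0.0]
contact_force: [-0.0, 0.7, 0.7]
opening: -0.0003
```

No contact while descending. I'll pull slowly.

Emit:
send_rows:
  plan:
    - [[0.1,0,0],[0,0,0]]
    - [[0.1,0,0],[0,0,0]]
    - [[0.1,0,0],[0,0,0]]
    - [[0.1,0,0],[0,0,0]]
    - [[0.08,0,0],[0,0,0]]
    - [[0.08,0,0],[0,0,0]]
    - [[0.08,0,0],[0,0,0]]
    - [[0.08,0,0],[0,0,0]]
    - [[0.1,0,0],[0,0,0]]
    - [[0.1,0,0],[0,0,0]]
    - [[0.1,0,0],[0,0,0]]
    - [[0.1,0,0],[0,0,0]]
    - [[0.1,0,0],[0,0,0]]
    - [[0.1,0,0],[0,0,0]]
    - [[0.1,0,0],[0,0,0]]
    - [[0.1,0,0],[0,0,0]]
    - [[0.1,0,0],[0,0,0]]
    - [[0.1,0,0],[0,0,0]]
    - [[0.1,0,0],[0,0,0]]
    - [[0.1,0,0],[0,0,0]]

```text
time: 14.0
position: [0.4373, 0.0066, 0.0373]
tool_rot: [-0.089, 0.996, -0.0, 0.0]
contact_force: [1.7, -0.8, 0.8]
opening: 0.0
```

Emit:
send_rows:
  plan:
    - [[0.1,0,0],[0,0,0]]
    - [[0.1,0,0],[0,0,0]]
    - [[0.1,0,0],[0,0,0]]
    - [[0.05,0,0],[0,0,0]]
    - [[0,0,0],[0,0,0]]

```text
time: 14.5
position: [0.4303, 0.0054, 0.0372]
tool_rot: [-0.089, 0.996, 0.0, -0.0]
contact_force: [0.2, 0.2, -0.7]
opening: 0.0
```

Emit:
send_rows:
  plan:
    - [[0.05,0,0],[0,0,0]]
    - [[0.05,0,0],[0,0,0]]
    - [[0.05,0,0],[0,0,0]]
    - [[0.05,0,0],[0,0,0]]
    - [[0,0,0],[0,0,0]]

```text
time: 15.0
position: [0.4265, 0.0047, 0.0373]
tool_rot: [-0.089, 0.996, -0.0, -0.0]
contact_force: [-1.3, -0.5, -1.3]
opening: 0.0001
```

Emit:
send_rows:
  plan:
    - [[0.05,0,0],[0,0,0]]
    - [[0.05,0,0],[0,0,0]]
    - [[0.05,0,0],[0,0,0]]
    - [[0,0,0],[0,0,0]]

```text
time: 15.4
position: [0.4254, 0.0044, 0.0375]
tool_rot: [-0.089, 0.996, 0.0, 0.003]
contact_force: [22.8, 2.3, -14.4]
opening: 0.0
```

```bash
python3 - <<'E'
from h import *
s=bot.observe(); print(rd(s['position']).round(4),s['contact_force'].round(2),s['wrist_torque'].round(3),s['joint_efforts'].round(2))
n='side'; snap(n,'side5')
for l in('panel_back_left','panel_back_right'):
    for r in nets.tip_of(l,n)[:1]: print(l,r['p'],rd(at_z(n,r['pixel'],.058)).round(4))
E
```

```text
[-0.1392  0.0973  0.0375] [ 22.78   2.33 -14.42] [ 0.599 -3.694  0.028] [-1.330e+00 -3.442e+01 -5.514e+01 -1.180e+00  6.200e+00  1.000e-02]
panel_back_left 0.82 [-0.1531  0.0947  0.058 ]
panel_back_right 0.71 [-0.1441 -0.0952  0.058 ]
```

The stop is reached: force jumped to 23 N at x = −139 mm, as predicted. I'll back off into the gap and lift away.

Emit:
send_rows:
  plan:
    - [[-0.15,0,0],[0,0,0]]
    - [[-0.2,0,0],[0,0,0]]
    - [[-0.3,0,0],[0,0,0]]
    - [[-0.2,0,0],[0,0,0]]
    - [[0,0,0],[0,0,0]]
    - [[0,0,-0.5],[0,0,0]]
    - [[0,0,-0.8],[0,0,0]]
    - [[0,0,-1],[0,0,0]]
    - [[0,0,-1],[0,0,0]]
    - [[0,0,-1],[0,0,0]]
    - [[0,0,-1],[0,0,0]]
    - [[0,0,-1],[0,0,0]]
    - [[0,0,-1],[0,0,0]]
    - [[0,1,-0.5],[0,0,0]]
    - [[0,1,0],[0,0,0]]
    - [[0,1,0],[0,0,0]]
    - [[0,1,0],[0,0,0]]
    - [[0,1,0],[0,0,0]]
    - [[0,1,0],[0,0,0]]
    - [[0,1,0],[0,0,0]]

```text
time: 17.55
position: [0.4153, 0.1457, 0.1942]
tool_rot: [-0.089, 0.996, 0.0, 0.0]
contact_force: [0.1, 0.2, 0.1]
opening: 0.0002
```

Emit:
send_rows:
  plan:
    - [[0,1,0],[0,0,0]]
    - [[0,1,0],[0,0,0]]
    - [[0,1,0],[0,0,0]]
    - [[0,1,0],[0,0,0]]
    - [[0,1,0],[0,0,0]]
    - [[0,1,0],[0,0,0]]
    - [[0,1,0],[0,0,0]]
    - [[0,1,0],[0,0,0]]
    - [[0,1,0],[0,0,0]]
    - [[0,1,0],[0,0,0]]
    - [[0,0,0],[0,0,0]]
    - [[0,0,0],[0,0,0]]

```text
time: 18.75
position: [0.3802, 0.3417, 0.1937]
tool_rot: [-0.089, 0.996, -0.0, 0.0]
contact_force: [0.3, 0.6, 1.7]
opening: -0.0001
```

```bash
python3 - <<'E'
from h import *
q=np.load('q.npy'); s=bot.observe(); print(s['position'],s['contact_force'].round(2),s['time'])
o=[]
for n,c,r0,w,h,k in(('side',220,170,200,250,2),('top',200,170,270,130,1.5)):
    im=snap(n,n+'6')
    for l,z in dict(panel_back_left=.058,panel_back_right=.058,assay_plate=.018,timer=.064,marker=0,pipette=0,tip_box=0,cap=0).items():
        for r in nets.tip_of(l,n)[:2]: 
            P=at_z(n,r['pixel'],z); print(n,l,round(r['p'],2),P.round(3),rd(P).round(4))
    g=cv2.imread(f'pics/{n}6.png')
    for x in(-.15,): cv2.polylines(g,[np.round(proj(n,R(q,[[x,-.124,.058],[x,.124,.058]]))*8).astype(int)],False,(0,0,255),1,cv2.LINE_AA,3)
    o.append(cv2.resize(g[r0:r0+h,c:c+w],None,fx=k,fy=k,interpolation=cv2.INTER_CUBIC))
H=np.zeros((500,810,3),np.uint8)[:, :800]; H[:500,:400]=o[0]; H[:195,400:800]=o[1][:,:400]; cv2.imwrite('pics/c6.png',H)
E
```

```text
[0.38019844 0.34172006 0.1937404 ] [0.32 0.56 1.67] 18.75
side panel_back_left 0.92 [0.41  0.002 0.058] [-0.1546  0.0971  0.058 ]
side panel_back_right 0.86 [ 0.457 -0.188  0.058] [-0.1419 -0.0974  0.058 ]
side assay_plate 0.83 [ 0.482 -0.087  0.018] [-0.0995 -0.0027  0.018 ]
side assay_plate 0.28 [0.35  0.22  0.018] [-0.1758  0.3224  0.018 ]
side timer 0.58 [ 0.57  -0.091  0.064] [-0.0138 -0.0222  0.064 ]
side marker 0.94 [ 0.472  0.238 -0.   ] [-0.0526  0.3186 -0.    ]
side pipette 0.68 [0.612 0.017 0.   ] [0.0465 0.077  0.    ]
side pipette 0.59 [ 0.595  0.327 -0.   ] [ 0.0845  0.3848 -0.    ]
side tip_box 0.86 [ 0.47  -0.387  0.   ] [-0.1644 -0.2958  0.    ]
side cap 0.68 [0.348 0.205 0.   ] [-0.1799  0.3081  0.    ]
side cap 0.6 [0.683 0.221 0.   ] [0.1519 0.2657 0.    ]
top panel_back_left 0.96 [ 0.409 -0.004  0.058] [-0.1566  0.0915  0.058 ]
top panel_back_right 0.91 [ 0.445 -0.186  0.058] [-0.1536 -0.094   0.058 ]
top assay_plate 0.7 [ 0.477 -0.086  0.018] [-0.1049 -0.0011  0.018 ]
top timer 0.64 [ 0.568 -0.103  0.064] [-0.0176 -0.033   0.064 ]
top marker 0.47 [0.473 0.231 0.   ] [-0.0528  0.3118  0.    ]
top pipette 0.73 [0.6   0.326 0.   ] [0.0891 0.3831 0.    ]
top tip_box 0.92 [ 0.469 -0.384  0.   ] [-0.1644 -0.2929  0.    ]
top tip_box 0.6 [0.594 0.337 0.   ] [0.0855 0.3955 0.    ]
top cap 0.56 [0.683 0.224 0.   ] [0.1534 0.2686 0.    ]
top cap 0.43 [0.354 0.202 0.   ] [-0.1746  0.3042  0.    ]
```

View pics/c6.png

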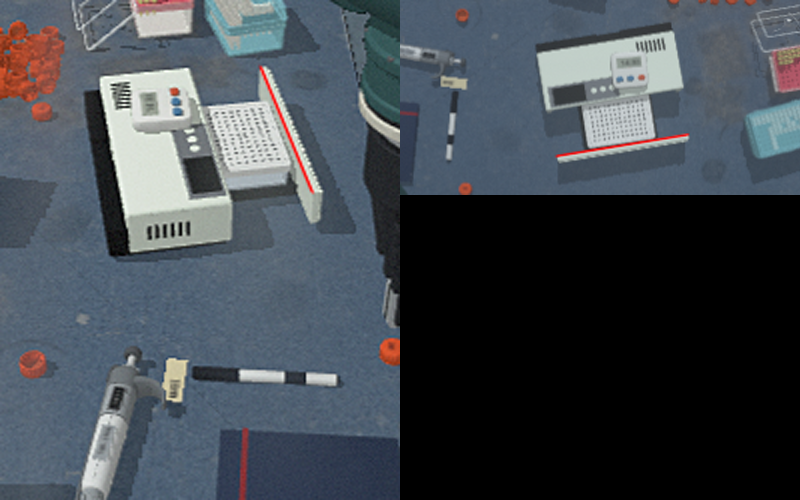

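The panel's rear edge sits on the x = −150 mm line in both views, so the drawer is fully out. The plate is seated level, everything else is where it was, and the arm is clear. I'm handing in.

```bash
python3 -c "
from h import *
print(workorder.job_done())"
```

```text
the job is handed in; nothing more can be done
None
```

The drawer is out to its stop with the plate still seated in it, and I handed the job in at about 19 s of the 64 s allowed.

- **Release:** The top camera showed the notch centred about 9 mm to the right of the step's middle. I pressed the pad with the shut fingers to about 6 mm of travel (about 6 N), and the drawer sprang out about 45 mm.
- **Draw-out:** I hooked the shut fingers behind the left end of the front panel and pulled slowly. The force jumped to 23 N at the predicted stop position. I then backed off and lifted clear.
- **Last checks:**
  - The panel's rear edge lay on the line for 85 mm of travel in both cameras.
  - The plate looked level in its pocket.
  - The timer, marker, pipette, tip box and caps were where they started, within the few millimetres to about 1 cm by which the networks scatter.
  - The arm was well clear of everything.
- **Disagreements:**
  - The networks put the right end of the panel 6 to 8 mm short of the stop in the side view, but 4 mm beyond it in the top view. I relied on the overlay and the force at the stop instead.
  - The side-view network placed the right end of the step about 4 pixels off my pose fit; the rectified pictures supported the fit.

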